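# Clear the trim saw's splash hood and hold it up at the index

## Robot

A 7-joint arm with a two-finger parallel gripper is mounted at the origin on the work surface. World frame = base frame: x ahead of the robot, y to its left, z up, the work surface at z = 0. Lengths are in m, angles in rad, forces in N, time in s.
With the tool pointing down it reaches from about 0.4 to 0.85 m from the base axis. Payload 4.5 kg.
Tool frame: the origin (TCP) lies on the centre line of the jaws, within the pads' length; the fingertips stand 22 mm ahead of it and the grasp point (between the pads) lies 3 mm ahead of it; z points along the fingers, y is the line along which they close (so a half turn about z gives the same grasp; the last joint's range is limited). The gripper opens to 85 mm and grips with 20 to 120 N. Pads are 22 mm wide; open, the fingers measure 114 mm over their backs; the gripper's body (76 mm by 85 mm) begins 54 mm behind the grasp point. The pads swing forward as they close: fully open they stand 13 mm farther back than shut.
Start: joints at [-1.126, 0.689, -0.195, 1.565, 0.157, 0.902, -0.215], TCP at [0.25, 0.573, 0.253] pointing down, gripper open.
Joint ranges: [-3.01, 3.01], [-0.46, 2.08], [-1.47, 1.51], [0.13, 2.56], [-1, 4.14], [0.04, 2.09], [-2.66, 2.66]. Speed limits (rad/s): [2.57, 2.57, 3.14, 3.14, 3.14, 3.14, 3.14].

## Interface

Orientations are given as a unit quaternion [w, x, y, z].
In Python, from rig import arm gives the robot as it stands. The module is installed in compiled form; this text tells all that it offers. Calls block until the motion is done:
- arm.goto(position, orientation): joint-space move of the TCP to a pose.
- arm.movel(position, ori=None, feed=0.15, force_limit=None): straight line of the TCP; ori=None keeps the orientation; feed is the mean speed in m/s. With force_limit (N) it stops when the force on the tool has changed by that much, and returns True; else False.
- arm.movej(angles): joint-space move.
- arm.set_gripper(opening, strength=None): opening from 0.0 (shut) to 1.0 (fully open); strength is the grip in N (None keeps the last); returns when the fingers have stopped.
- arm.hold(seconds).
- arm.solve_ik(position, orientation): joint angles nearest the present ones, or None.
- arm.capture(name): name is "scene" or "side" or "wrist"; returns a dict with "pixels" (480x640x3 uint8, red, green, blue), "range_z" (480x640 float32, m along the optical axis (not along the pixel's ray), 0 where there is no reading), "K" (3x3 intrinsics, pixels), "cam_to_world" (4x4, takes a point from camera to world coordinates). Camera axes: x right, y down, z forward; pixel columns grow to the right and rows downward; lengths in m; the calibration is good to about 2 mm. A picture is of the moment at which its call begins.
A pose or a line that the arm cannot do raises arm.Unreachable and nothing moves.
- arm.sign_off(): hands the job in; it is judged then, once.
Readings, each from a call of its own:
- arm.current_time(): time.
- arm.current_joint_pos(): joint angles.
- arm.current_joint_vel(): joint speeds.
- arm.current_joint_efforts(): joint torques, N m.
- arm.current_tool_pos(): TCP position.
- arm.current_tool_rot(): TCP orientation.
- arm.current_force(): force on the tool from outside, world axes, zero at the start.
- arm.current_wrist_torque(): the same for the moment, N m.
- arm.current_gripper_width(): opening from 0.0 (shut) to 1.0 (fully open).
- arm.current_gripper_force(): force on a finger pad.
Only numpy, scipy, OpenCV 4.12 (cv2) and the standard library are available. Lean on these libraries where they do the work, as an engineer would, in place of code of your own. Each camera call takes 0.05 s, during which the arm holds its last target. There are 200 camera calls.

## Task

A stone blank has been left lying on the sprung clear hood of the stone trim saw: lay it flat in the empty end of the black tray, without dropping it. Then raise the hood until the yellow pointer on its side stands level with the red index clamped on the white quadrant, never well past it (the wet hood would drip behind the saw), and keep holding it there with the gripper so that I can clean the blade: you finish while still holding the hood up. Leave the index where it is set, and do not disturb the stones already in the tray, the water bottle or the paint tin.

Things in the scene. Friction and masses are not known exactly. Their poses are not given: they have to be found in the camera images.
- saw: lapidary trim saw, fixed to the bench: green water tank with aluminium table, 262 x 262 mm in plan, table top 110 mm above the bench, motor behind it to 240 mm beyond the centre. Origin at the centre of its underside, x away from its front (the front faces the robot at yaw 0), z up
- hinge (a point): middle of the hood's hinge line, at the rear of the saw's table: 105 mm along the saw's +x, 118 mm above the bench. The hinge line runs along the saw's y; axes as the saw's
- hood (a joint): angle of the hood in rad: 0 shut, grows as its front rises about the hinge line, stop at 1.2. Clear box, open below, aluminium edges, 205 (hinge to front) x 200 x 66 mm, about 0.4 kg. A torsion spring shuts it (0.36 N m shut, 0.6 N m more per rad): let go, it falls shut. Lifting at the handle takes 3 to 6 N square to the radius
- handle (a point): middle of the hood's black bar handle: round bar 12 mm thick, 90 mm long along the saw's y, 34 mm above the hood's flat top, a post down at each end; hood shut, it lies 185 mm in front of the hinge line and 100 mm above it (218 mm above the bench). Axes turn with the hood, and are the saw's when shut
- hood_top (a point): centre of the hood's flat top surface (205 x 200 mm), 184 mm above the bench when shut; turns with the hood
- pointer (a point): outer end of the yellow pointer (18 mm wide, 7 mm high) fixed to the hood on the saw's right side (-y), 125 mm from the hinge line, 120 mm beside the saw's middle; hood shut, it is straight in front of the hinge line at the same height; it rises as the hood opens
- index (a joint): setting of the red index on the quadrant, in rad: the hood angle at which the pointer stands level with the index (0.40 to 0.70). Stiffly clamped
- mark (a point): inner end of the red index, where the pointer's end must come: 125 mm from the hinge line. Red block 16 mm wide, 7 mm high, 26 mm along the radius, round red screw head outside, on the white quadrant: a band 129 to 147 mm from the hinge line, up to 245 mm above the bench. x axis towards the hinge line, z along the pointer's upward travel
- blank: the stone blank lying on the hood's flat top: dark green, red paper round one end, 35 mm wide (its x) x 70 mm long (its y) x 35 mm high, about 0.23 kg. Origin at the centre of its underside
- blank_mid (a point): middle of that blank, 17.5 mm above its underside
- black_tray: black open tray, fixed, 260 mm (its x) x 170 mm (its y) x 45 mm high, walls and floor about 4 to 5 mm. Origin at the centre of its underside. Its -x half holds two stones; the +x half is the empty end
- stock_a: plain grey stone 70 x 35 x 35 mm lying in the black tray, loose
- stock_b: the same, beside it
- white_tray: white tray of the same size holding five finished seals with red ends, all fixed; black and white tray stand left and right of the saw in either order
- water_bottle: clear plastic bottle, 64 mm across, 190 mm tall, blue cap, standing loose; origin under its middle
- paint_tin: tin with a yellow label, 72 mm across, 85 mm tall, standing loose; origin under its middle
There are look-alikes about, which are no part of the job. Leave any brown or turquoise look-alike of the blank alone.

How it is judged:
On the way, in this order (a step that is already met when the one before it is completed fails the run):
1. the blank lies flat and released in the empty end of the black tray while the hood is still shut (x of blank_mid in the frame of black_tray between 0 and 0.13 m and y of blank_mid in the frame of black_tray between -0.085 and 0.085 m and height (world z) of blank_mid below 0.03 m and contact force between the fingers and blank below 0.1 N and linear speed of blank below 0.02 m/s and value of joint hood below 0.1 rad), for 0.2 s.
2. the hood is held by the gripper with its pointer level with the index, within 8 mm, for one second (z of pointer in the frame of mark between -0.008 and 0.008 m and contact force between the fingers and hood above 1 N), for 1 s.
At the end, for the whole second after the job is handed in: The fingers hold the hood up at rest (at least 1 N, no loose thing propping it), the yellow pointer's end within 8 mm (3.7 degrees) of the red index along its travel; the blank lies flat on the floor of the black tray, its middle in the empty half (all of step 2 and velocity of joint hood between -0.05 and 0.05 rad/s and contact force between hood and blank below 0.1 N and contact force between hood and stock_a below 0.1 N and contact force between hood and stock_b below 0.1 N and contact force between hood and water_bottle below 0.1 N and contact force between hood and paint_tin below 0.1 N and x of blank_mid in the frame of black_tray between 0 and 0.13 m and y of blank_mid in the frame of black_tray between -0.085 and 0.085 m and height (world z) of blank_mid below 0.03 m and linear speed of blank below 0.02 m/s); the arm keeps its last pose, push and grip.
It fails at once if the hood is raised well past the index (pointer more than 22 mm, about 10 degrees, beyond it) (z of pointer in the frame of mark above 0.022 m).
It fails at once if the blank is dropped (falls faster than 0.8 m/s out of the grip, about 30 mm of fall) (linear speed of blank above 0.8 m/s and contact force between the fingers and blank below 0.1 N).
It fails at once if the index is shifted from its setting (distance of mark from where it was at the start of the episode above 0.006 m).
It fails at once if a stone in the tray is disturbed (moved over 30 mm) (distance of any of stock_a, stock_b from where it was at the start of the episode above 0.03 m).
It fails at once if the water bottle or the paint tin is pushed over 30 mm or tipped (distance of any of water_bottle, paint_tin from where it was at the start of the episode above 0.03 m or angle between any of water_bottle, paint_tin's own z axis and vertical above 0.4 rad).
It also fails if it takes over 61 s, if anything falls off the work surface, if the arm or the gripper's body presses on something with over 40 N, if the wrist force passes 120 N, or if a joint passes its speed limit or range.

## Working session

There is one attempt and no reset: what is moved stays moved. The work goes in short steps, each a Python script; the robot and the scene stay as the last script left them, time stands still between calls to the robot, and variables do not carry over. Pictures are saved under pics/ and viewed, at most 10 in all, crops included, and the job is handed in when it is done.

```bash
mkdir -p pics
cat > h.py <<'E'
import numpy as np, cv2
from rig import arm
def snap(n,f=None):
    c=arm.capture(n)
    if f: cv2.imwrite('pics/'+f,c['pixels'][:,:,::-1])
    return c
def cloud(c):
    K=c['K'];v,u=np.mgrid[:480,:640];z=c['range_z']
    P=np.stack([(u-K[0,2])*z/K[0,0],(v-K[1,2])*z/K[1,1],z],-1)
    return P@c['cam_to_world'][:3,:3].T+c['cam_to_world'][:3,3]
def ray(c,u,v,zp):
    d=c['cam_to_world'][:3,:3]@np.linalg.solve(c['K'],[u,v,1.]);o=c['cam_to_world'][:3,3]
    return o+d*(zp-o[2])/d[2]
E
python3 - <<'E'
from h import *
a=snap('scene','a.png');b=snap('side','b.png')
import pickle;pickle.dump((a,b),open('ab.pkl','wb'))
for c in (a,b): print(c['K'],c['cam_to_world'])
print(arm.current_tool_rot(),arm.current_time())
E
```

```text
[[461.24741235   0.         320.93782214]
 [  0.         461.24741235 244.40577864]
 [  0.           0.           1.        ]] [[-0.42235346  0.59899067 -0.68031443  1.38907555]
 [ 0.90634221  0.28959112 -0.30770242  0.33441254]
 [ 0.01270214 -0.74655687 -0.66520034  0.93181312]
 [ 0.          0.          0.          1.        ]]
[[473.82769183   0.         324.4797665 ]
 [  0.         473.82769183 235.55483113]
 [  0.           0.           1.        ]] [[ 0.83474407 -0.32345603  0.44562152  0.14493786]
 [-0.55060526 -0.48147493  0.68192062 -0.70468118]
 [-0.00601575 -0.81459075 -0.58000494  0.72739716]
 [ 0.          0.          0.          1.        ]]
[-1.28337420e-04  2.03919014e-01  9.78987398e-01 -8.33382918e-04] 0.1
```

View pics/a.png

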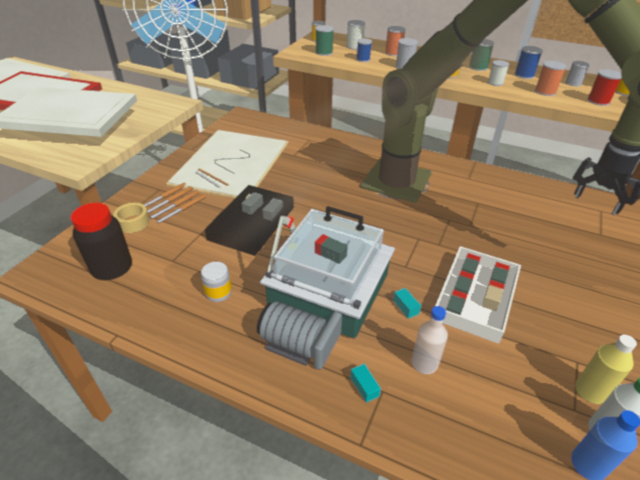

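View pics/b.png

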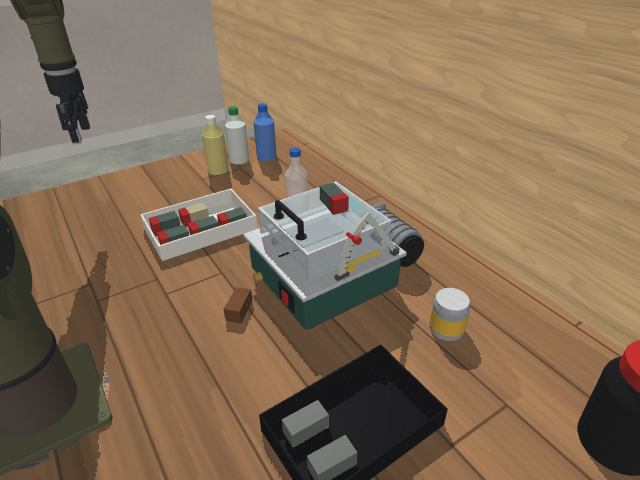

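Scene view: the candidates for the blank are the dark green, red-ended stone on the hood (scene 330,248; side 335,198), two turquoise blocks on the bench (scene 406,302 and 366,382), and a brown block (side 238,305). Only the first is dark green with red paper and on the hood. The black tray is on the saw's -y side, with grey stones at its near end; the red index is at about (355,238) in the side view.

Run:
```python
from h import *
import pickle
a,b=pickle.load(open('ab.pkl','rb'))
for n,c in (('a',a),('b',b)):
    P=cloud(c); hsv=cv2.cvtColor(c['pixels'],cv2.COLOR_RGB2HSV); H,S,V=[hsv[...,i].astype(int) for i in range(3)]
    ok=c['range_z']>0
    near=(np.abs(P[...,0]-.65)<.4)&(np.abs(P[...,1])<.45)&ok
    def rep(m,name):
        if m.sum()<5: print(n,name,'none');return
        q=P[m];v,u=np.nonzero(m)
        r=cv2.minAreaRect((q[:,:2]*1000).astype(np.float32))
        print(n,name,m.sum(),'uv',u.mean().round(),v.mean().round(),'P',np.median(q,0).round(3),'z',np.percentile(q[:,2],[2,98]).round(3),'rect',np.round(r[0]),np.round(r[1]),round(r[2],1))
    z=P[...,2]
    box=np.zeros((480,640),bool)
    if n=='a': box[200:300,265:400]=1
    else: box[175:290,240:410]=1
    red=((H<8)|(H>172))&(S>140)&(V>70)
    grn=(H>45)&(H<100)&(S>50)&(V<120)
    rep(near&box&(z>.21)&(z<.228)&red,'red top'); rep(near&box&(z>.21)&(z<.228)&grn,'green top')
    rep(near&box&(V<45)&(z>.205)&(z<.23),'handle')
    rep(near&box&red,'red all')
    rep(near&box&(H>18)&(H<32)&(S>120),'yellow')
    rep(near&(z>.04)&(z<.05)&(V<60),'tray rim')
    rep(near&(z>.030)&(z<.045)&(S<40)&(V>80),'stones')
    rep(near&box&(abs(z-.11)<.006),'table')
    rep(near&box&(abs(z-.184)<.004),'hoodtop')
s=np.hstack([cv2.resize(a['pixels'][195:315,255:400],(0,0),fx=2.75,fy=4,interpolation=2),cv2.resize(b['pixels'][180:300,300:400],(0,0),fx=4,fy=4,interpolation=2)])
print(s.shape);cv2.imwrite('pics/crop.png',s[:,:800,::-1])
```

```text
a red top 75 uv 321.0 240.0 P [ 0.646 -0.003  0.218] z [0.211 0.222] rect [644.  -3.] [16. 36.] 80.3
a green top none
a handle none
a red all 130 uv 313.0 238.0 P [ 0.644 -0.005  0.215] z [0.11  0.222] rect [ 525. -138.] [392.  78.] 41.3
a yellow none
a tray rim 103 uv 239.0 230.0 P [ 0.561 -0.349  0.043] z [0.04  0.047] rect [ 442. -338.] [262. 169.] 2.0
a stones 1515 uv 403.0 279.0 P [0.438 0.314 0.039] z [0.031 0.045] rect [577.   9.] [882. 537.] 89.4
a table 1370 uv 340.0 279.0 P [0.661 0.108 0.11 ] z [0.105 0.114] rect [641.  42.] [177. 353.] 40.4
a hoodtop 4065 uv 329.0 245.0 P [0.616 0.007 0.183] z [0.181 0.187] rect [608.  -5.] [212. 222.] 0.4
b red top 128 uv 338.0 198.0 P [ 0.636 -0.008  0.217] z [0.21  0.219] rect [638.  -4.] [21. 35.] 78.4
b green top none
b handle 164 uv 289.0 214.0 P [ 0.518 -0.009  0.219] z [0.206 0.223] rect [518.   1.] [10. 98.] 2.2
b red all 412 uv 342.0 211.0 P [ 0.63  -0.012  0.204] z [0.184 0.219] rect [618. -65.] [152.  37.] 71.0
b yellow 215 uv 350.0 262.0 P [ 0.618 -0.099  0.119] z [0.023 0.123] rect [548. -37.] [ 78. 283.] 50.3
b tray rim 1370 uv 349.0 393.0 P [ 0.472 -0.308  0.043] z [0.04  0.049] rect [ 524. -212.] [530. 404.] 60.7
b stones 2746 uv 279.0 363.0 P [ 0.376 -0.303  0.038] z [0.031 0.044] rect [434.  28.] [852. 261.] 88.4
b table 2885 uv 311.0 260.0 P [ 0.513 -0.062  0.108] z [0.105 0.115] rect [635.  89.] [331. 435.] 0.4
b hoodtop 3965 uv 322.0 219.0 P [ 0.587 -0.017  0.182] z [0.18  0.185] rect [606.  -5.] [210. 228.] 0.2
(480, 799, 3)
```

View pics/crop.png

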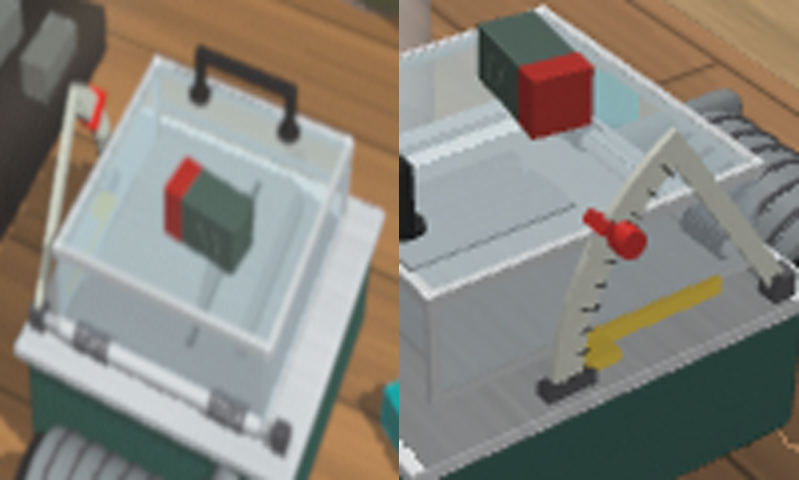

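Crop confirms it: the blank on the hood is dark green with red paper (scene crop centre ~(205,215)). The red index is on the quadrant, well below its apex. Next come the exact poses.

Run:
```python
from h import *
import pickle
a,b=pickle.load(open('ab.pkl','rb'))
for n,c in (('a',a),('b',b)):
    P=cloud(c); hsv=cv2.cvtColor(c['pixels'],cv2.COLOR_RGB2HSV); H,S,V=[hsv[...,i].astype(int) for i in range(3)]
    X,Y,Z=P[...,0],P[...,1],P[...,2]
    R=lambda q:cv2.minAreaRect((q[:,:2]*1000).astype(np.float32))
    m=(X>.57)&(X<.72)&(abs(Y)<.08)&(Z>.212)&(Z<.226); print(n,'blank top',m.sum(),R(P[m]),np.median(P[m][:,2]))
    m=cv2.erode(m.astype(np.uint8),np.ones((3,3)))>0; print(' eroded',R(P[m]))
    red=((H<8)|(H>172))&(S>140)&(V>70)
    m=red&(X>.5)&(X<.75)&(Y<-.09)&(Y>-.19)&(Z>.11); q=P[m]; v,u=np.nonzero(m)
    print(n,'index',m.sum(),u.min(),u.max(),v.min(),v.max(),np.median(q,0),q.min(0),q.max(0))
    for i in range(0,len(q),max(1,len(q)//14)): print('   ',u[i],v[i],q[i].round(4))
    m=(Z>.038)&(Z<.049)&(V<70)&(X>.25)&(X<.65)&(Y<-.2)&(Y>-.47); print(n,'rim',m.sum(),R(P[m]))
    m=(Z>.034)&(Z<.045)&(S<40)&(V>80)&(X>.28)&(X<.6)&(Y<-.25)&(Y>-.42); print(n,'stones',m.sum(),R(P[m]),P[m].min(0),P[m].max(0))
    # hood white edges at top
    m=(abs(Z-.184)<.004)&(X>.45)&(X<.75)&(abs(Y)<.14); q=P[m]; print(n,'top',R(q), np.percentile(q,[1,99],0).round(3))
    m=(abs(Z-.112)<.006)&(X>.4)&(X<.76)&(abs(Y)<.16)&(S<60)&(V>110); print(n,'table',R(P[m]))
```

```text
a blank top 360 ((646.4230346679688, 22.776845932006836), (71.43553924560547, 38.88327407836914), 80.42630767822266) 0.21804331027621587
 eroded ((648.9588623046875, 24.128219604492188), (66.43342590332031, 32.55983352661133), 81.53913879394531)
a index 28 286 292 217 227 [ 0.59941517 -0.10865452  0.20186165] [ 0.58920208 -0.11646181  0.18838088] [ 0.61092002 -0.10647541  0.20895658]
    289 217 [ 0.5905 -0.1165  0.2087]
    290 218 [ 0.5914 -0.1132  0.2073]
    292 218 [ 0.5906 -0.1079  0.2086]
    292 219 [ 0.5916 -0.1074  0.2063]
    292 220 [ 0.5924 -0.1071  0.2037]
    291 221 [ 0.5951 -0.1086  0.2019]
    290 222 [ 0.5998 -0.1089  0.202 ]
    289 223 [ 0.6057 -0.1086  0.2032]
    291 223 [ 0.5954 -0.1086  0.1956]
    290 224 [ 0.6023 -0.1077  0.1978]
    289 225 [ 0.6085 -0.1072  0.1993]
    286 226 [ 0.6109 -0.1146  0.1952]
    288 226 [ 0.6086 -0.1102  0.195 ]
    288 227 [ 0.6051 -0.1123  0.1884]
a rim 281 ((440.41632080078125, -338.7615051269531), (266.5508117675781, 170.0234832763672), 2.18459415435791)
a stones 319 ((384.47821044921875, -326.4917297363281), (143.999160766
[... 1257 characters left out ...]
0.1344  0.2016]
    355 242 [ 0.5863 -0.1341  0.2   ]
    355 243 [ 0.5881 -0.1318  0.1955]
    357 244 [ 0.5919 -0.1333  0.1925]
b rim 1405 ((436.35870361328125, -340.438720703125), (260.2380676269531, 171.85919189453125), 1.5384899377822876)
b stones 1788 ((368.19696044921875, -340.53167724609375), (112.93351745605469, 71.35792541503906), 89.663330078125) [ 0.33220697 -0.39711189  0.03401476] [ 0.40367623 -0.28401003  0.04157178]
b top ((605.6278686523438, -5.339500427246094), (210.03439331054688, 227.51438903808594), 0.18663808703422546) [[ 0.502 -0.116  0.18 ]
 [ 0.707  0.104  0.186]]
b table ((602.13720703125, 4.13702392578125), (263.549072265625, 265.8283996582031), 0.4328976273536682)
```

```bash
cat >> h.py <<'E'
from scipy.spatial.transform import Rotation as Ro
def quat(y,z):
    y=np.array(y,float);z=np.array(z,float);z/=np.linalg.norm(z);y-=z*(y@z);y/=np.linalg.norm(y)
    q=Ro.from_matrix(np.stack([np.cross(y,z),y,z],1)).as_quat();return q[[3,0,1,2]]
def down(deg): p=np.radians(deg);return quat([np.cos(p),np.sin(p),0],[0,0,-1])
def best(pos,qs):
    r=[]
    for q in qs:
        s=arm.solve_ik(pos,q)
        if s is not None: r.append((np.abs(np.array(s)-arm.current_joint_pos()).max(),q,s))
    return min(r,key=lambda t:t[0]) if r else None
E
python3 - <<'E'
from h import *
B=np.array([.645,.022])
_,q,s=best([*B,.33],[down(-9),down(171)]); print(np.round(s,2))
arm.movel([.25,.573,.33],feed=.3)
arm.goto([*B,.33],q)
arm.movel([*B,.25],feed=.2)
w=snap('wrist','w1.png')
print(arm.current_time(),arm.current_force())
E
```

```text
[-0.19  0.65  0.16  1.41 -0.11  1.1  -0.17]
3.5167 [-0.23611813 -0.14604908  0.05453988]
```

View pics/w1.png

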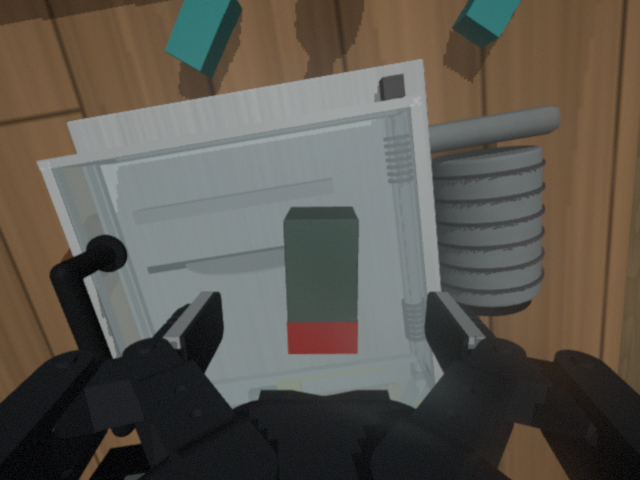

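Wrist view: the blank (285–358, 207–355) is square to the jaws and centred between them. I'll check its centre by ray, then grasp it.

Run:
```python
from h import *
w=snap('wrist')
B=ray(w,321.5,287,.219); print('centre',B, 'ends',ray(w,322,355,.219),ray(w,321,219,.219))
if abs(B[0]-.645)<.012 and abs(B[1]-.022)<.015:
    arm.movel([B[0],B[1],.25],feed=.15)
    hit=arm.movel([B[0],B[1],.209],feed=.08,force_limit=6)
    print('hit',hit,arm.current_tool_pos(),arm.current_force())
    arm.set_gripper(0.0,40)
    print('w',arm.current_gripper_width(),arm.current_gripper_force())
    arm.movel([B[0],B[1],.27],feed=.1)
    print('w',arm.current_gripper_width(),arm.current_gripper_force(),arm.current_force(),arm.current_time())
```

```text
centre [0.64604063 0.02389882 0.219     ] ends [ 0.64024926 -0.01376544  0.219     ] [0.65120144 0.05746223 0.219     ]
hit False [0.64627992 0.02379053 0.20909023] [-0.04671577  1.58222778 -0.14472815]
w 0.40270309289134704 40.1634407043457
w 0.4057464620795933 40.02028942108154 [ 0.68384603 -0.16880788 -2.57155218] 5.75
```

Run:
```python
from h import *
T=np.array([.505,-.337])
p=arm.current_tool_pos()
arm.movel([p[0],p[1],.34],feed=.2)
r=best([*T,.30],[down(x) for x in (2,92,182,272)]); print(np.round(r[2],2),r[0])
arm.goto([*T,.30],r[1])
print(arm.current_gripper_width(),arm.current_tool_pos(),arm.current_time())
arm.movel([*T,.10],feed=.2)
arm.movel([*T,.045],feed=.1)
hit=arm.movel([*T,.026],feed=.03,force_limit=4)
print('hit',hit,arm.current_tool_pos(),arm.current_force())
arm.set_gripper(.62)
arm.hold(.2)
arm.movel([*T,.12],feed=.15)
w=snap('wrist','w2.png')
print(arm.current_time())
```

```text
[ 0.22  0.67  0.55  1.59 -0.39  1.   -0.65] 0.5227224374608181
0.40201683400750143 [ 0.5066833  -0.33500039  0.29974865] 7.7
hit True [ 0.50503019 -0.33692364  0.02949753] [-0.07367604 -0.31183205  4.12086844]
11.4
```

View pics/w2.png

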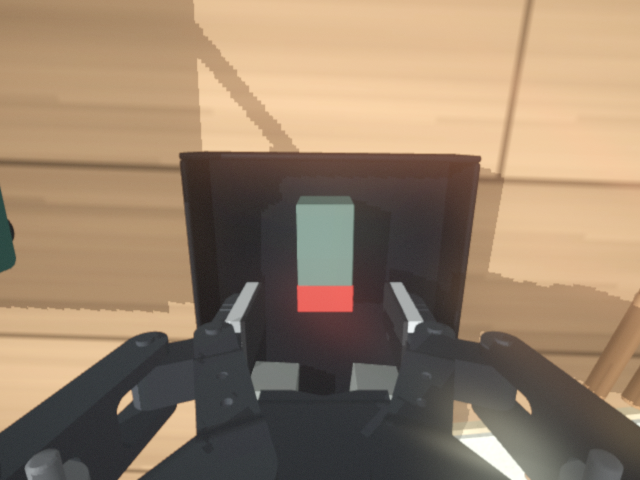

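The blank lies flat at (325,253) in the empty half and the stones are untouched. Next is the handle: check IK along the whole arc, hover, and measure the bar.

```bash
cat >> h.py <<'E'
A0=.35; OFF=.008; HZ=.118
def hpose(th,hx,hy,sgn,back=0.,r=(-.185,.1)):
    a=A0-th; d=np.array([np.sin(a),0,-np.cos(a)]); y=sgn*np.array([np.cos(a),0,np.sin(a)])
    c,s=np.cos(th),np.sin(th)
    bar=np.array([hx+c*r[0]+s*r[1],hy,HZ-s*r[0]+c*r[1]])
    return bar-d*(OFF+back),quat(y,d)
E
python3 - <<'E'
from h import *
p=arm.current_tool_pos()
arm.movel([p[0],p[1],.33],feed=.25)
for sgn in (1,-1):
    for th in np.arange(0,.75,.1):
        p,q=hpose(th,.709,.003,sgn); s=arm.solve_ik(p,q); print(sgn,round(th,1),None if s is None else np.round(s,2))
r=[]
for sgn in (1,-1):
    p,q=hpose(0,.709,.003,sgn,.08); s=arm.solve_ik(p,q)
    if s is not None: r.append((np.abs(s-np.array(arm.current_joint_pos())).max(),sgn,p,q))
r=min(r,key=lambda t:t[0]); print(r)
arm.goto(r[2],r[3]); arm.set_gripper(.5)
w=snap('wrist','w3.png'); c=snap('side','s3.png')
import pickle; pickle.dump((w,c),open('w3.pkl','wb'))
print(arm.current_time())
E
```

```text
1 0.0 [-0.18  0.52  0.09  2.23 -0.22  0.04  0.11]
1 0.1 [-0.21  0.51  0.15  2.09 -0.19  0.3   0.09]
1 0.2 [-0.22  0.53  0.19  1.94 -0.17  0.53  0.08]
1 0.3 [-0.21  0.56  0.19  1.79 -0.15  0.75  0.06]
1 0.4 [-0.19  0.61  0.18  1.63 -0.13  0.96  0.04]
1 0.5 [-0.16  0.67  0.16  1.46 -0.11  1.17  0.02]
1 0.6 [-0.14  0.74  0.14  1.28 -0.1   1.37  0.01]
1 0.7 [-0.12  0.83  0.12  1.09 -0.09  1.58 -0.  ]
-1 0.0 [ 0.61  0.8  -1.25  2.19  1.44  0.88  1.6 ]
-1 0.1 [-0.51  0.59  0.65  2.1  -0.92  0.44 -2.31]
-1 0.2 [-0.64  0.71  0.96  1.96 -0.91  0.77 -2.31]
-1 0.3 [-0.63  0.77  1.03  1.81 -0.81  0.98 -2.41]
-1 0.4 [-0.6   0.83  1.06  1.65 -0.75  1.18 -2.48]
-1 0.5 [-0.55  0.89  1.08  1.49 -0.72  1.37 -2.54]
-1 0.6 [-0.5   0.96  1.09  1.31 -0.71  1.56 -2.58]
-1 0.7 [-0.43  1.04  1.12  1.11 -0.72  1.76 -2.62]
(np.float64(0.8205552218735948), 1, array([0.49382499, 0.003     , 0.3006648 ]), array([0.12311304, 0.69630681, 0.69630681, 0.12311304]))
14.0417
```

View pics/w3.png

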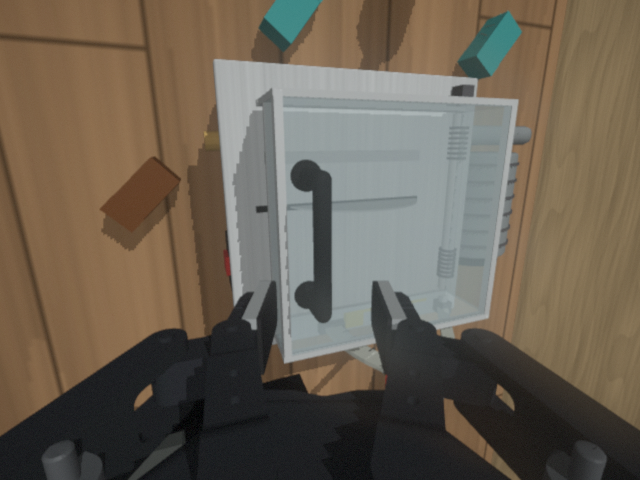

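Wrist view: the bar handle runs from (323,172) to (322,320), centred between the jaws. Joint 6 would sit at its limit when the hood is shut, so I'll reduce the grasp pitch to 0.2.

```bash
sed -i 's/A0=.35/A0=.2/' h.py
python3 - <<'E'
from h import *
import pickle
w,c=pickle.load(open('w3.pkl','rb'))
g=ray(w,323,172,.218),ray(w,322,320,.218); print(g)
m=(g[0]+g[1])/2; hx=m[0]+.185; hy=m[1]; print('hinge x',hx,'hood front/back',ray(w,278,200,.184),ray(w,504,200,.184))
for th in np.arange(0,.75,.1):
    p,q=hpose(th,hx,hy,1); s=arm.solve_ik(p,q); print(round(th,1),None if s is None else np.round(s,2))
# index angle from side view
P=cloud(c);hsv=cv2.cvtColor(c['pixels'],cv2.COLOR_RGB2HSV).astype(int);H,S,V=hsv[...,0],hsv[...,1],hsv[...,2]
m=((H<8)|(H>172))&(S>140)&(V>70)&(P[...,0]>.5)&(P[...,0]<.75)&(P[...,1]<-.09)&(P[...,1]>-.19)&(P[...,2]>.11)
q=P[m]; print(m.sum(),np.median(np.arctan2(q[:,2]-.118,hx-q[:,0])), np.median(np.hypot(q[:,2]-.118,hx-q[:,0])))
E
```

```text
(array([0.52516472, 0.05475429, 0.218     ]), array([ 0.52412892, -0.04478961,  0.218     ]))
hinge x 0.7096468196554606 hood front/back [0.5042759  0.03383043 0.184     ] [0.71149016 0.02209856 0.184     ]
0.0 [-0.2   0.54  0.14  2.09 -0.17  0.32  0.07]
0.1 [-0.21  0.55  0.16  1.95 -0.15  0.55  0.05]
0.2 [-0.2   0.58  0.18  1.8  -0.14  0.77  0.05]
0.3 [-0.2   0.63  0.2   1.65 -0.14  0.98  0.05]
0.4 [-0.19  0.69  0.21  1.49 -0.15  1.18  0.06]
0.5 [-0.18  0.76  0.22  1.31 -0.15  1.39  0.06]
0.6 [-0.17  0.84  0.23  1.13 -0.16  1.59  0.05]
0.7 [-0.15  0.94  0.24  0.91 -0.17  1.81  0.05]
93 0.6147359905603789 0.14676975896491481
```

Run:
```python
from h import *
hx,hy=.7096,.005
p,q=hpose(0,hx,hy,1,.07); arm.goto(p,q)
p,q=hpose(0,hx,hy,1); hit=arm.movel(p,q,feed=.08,force_limit=8)
print('hit',hit,arm.current_tool_pos()-p)
if not hit:
    arm.set_gripper(0,50); print('w',arm.current_gripper_width(),arm.current_gripper_force())
    for th in np.arange(.08,.49,.08):
        p,q=hpose(th,hx,hy,1); arm.movel(p,q,feed=.06)
        print(round(th,2),arm.current_force().round(1),round(arm.current_gripper_width(),3))
c=snap('side','s4.png'); import pickle; pickle.dump(c,open('s4.pkl','wb'))
cv2.imwrite('pics/s4c.png',cv2.resize(c['pixels'][130:290,230:430,::-1],(0,0),fx=3.7,fy=3.7,interpolation=2))
print(arm.current_time())
```

```text
hit False [ 1.64646859e-04 -4.25239490e-05  4.16338215e-04]
w 0.11494143114560203 48.87450456619263
0.08 [-5.3  0.4 -1.8] 0.121
0.16 [-5.2  0.6 -0.7] 0.119
0.24 [-7.  0.  0.] 0.118
0.32 [-6.6 -0.1  0.1] 0.119
0.4 [-7.2  0.6  2.6] 0.113
0.48 [-8.   0.2  2.9] 0.119
18.45
```

View pics/s4c.png

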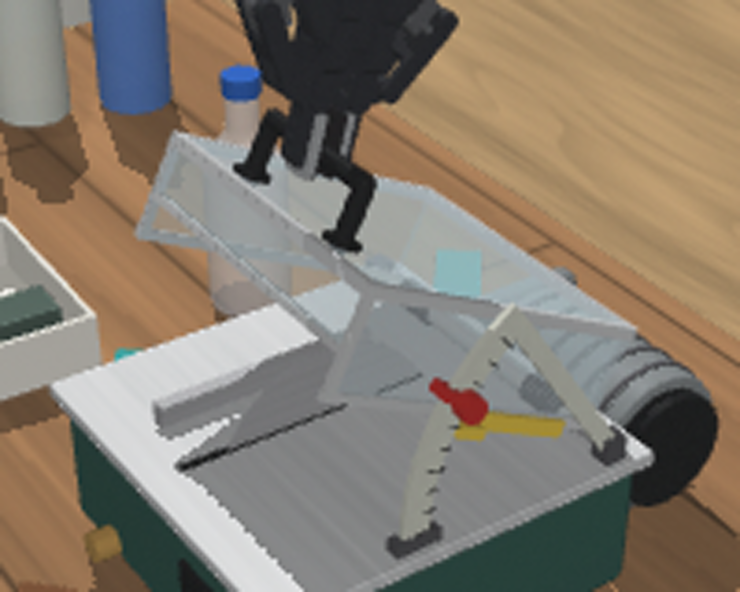

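The hood is following the gripper and the pointer tip (crop 470,433) is just below the index (465,405). Now I'll measure both angles with the same camera.

```bash
cat > m.py <<'E'
from h import *
def meas(c,hx=.7096):
    P=cloud(c);hsv=cv2.cvtColor(c['pixels'],cv2.COLOR_RGB2HSV).astype(int);H,S,V=hsv[...,0],hsv[...,1],hsv[...,2]
    X,Y,Z=P[...,0],P[...,1],P[...,2]
    box=(X>.5)&(X<.75)&(Y<-.085)&(Y>-.19)&(Z>.112)
    K=c['K'];T=c['cam_to_world']
    d=np.stack(np.broadcast_arrays((np.arange(640)-K[0,2])/K[0,0],((np.arange(480)-K[1,2])/K[1,1])[:,None],1.),-1)@T[:3,:3].T
    for n,m,yp in (('yellow',(H>18)&(H<33)&(S>110),-.115),('red',((H<8)|(H>172))&(S>140)&(V>70),-.131)):
        m=m&box; q=P[m]; an=np.arctan2(q[:,2]-.118,hx-q[:,0]); r=np.hypot(q[:,2]-.118,hx-q[:,0])
        v,u=np.nonzero(m)
        print(n,m.sum(),'y',np.percentile(q[:,1],[5,50,95]).round(3),'ang',np.percentile(an,[5,50,95]).round(3),'r',np.percentile(r,[5,50,95]).round(3))
        o=T[:3,3]; dd=d[m]; t=(yp-o[1])/dd[:,1]; w=o+dd*t[:,None]
        an=np.arctan2(w[:,2]-.118,hx-w[:,0]); r=np.hypot(w[:,2]-.118,hx-w[:,0])
        for lo,hi in ((.07,.09),(.09,.11),(.11,.13),(.13,.16)):
            k=(r>lo)&(r<hi)
            if k.sum(): print('   ray',lo,k.sum(),an[k].mean().round(3),an[k].min().round(3),an[k].max().round(3))
        # inner red block: ray on y=-.115 for pixels whose depth y is inside
        if n=='red':
            k=q[:,1]>-.122
            if k.sum(): print('   block depth pts',k.sum(),q[k].mean(0).round(4),np.arctan2(q[k,2]-.118,hx-q[k,0]).mean().round(3))
E
python3 - <<'E'
from m import *
import pickle; meas(pickle.load(open('s4.pkl','rb')))
print('scene'); c=snap('scene'); cv2.imwrite('pics/sc4.png',cv2.resize(c['pixels'][180:300,240:400,::-1],(0,0),fx=5,fy=5,interpolation=2)); meas(c)
E
```

```text
yellow 137 y [-0.116 -0.1   -0.097] ang [0.341 0.459 0.531] r [0.033 0.069 0.123]
   ray 0.07 35 0.555 0.486 0.62
   ray 0.09 40 0.524 0.433 0.592
   ray 0.11 26 0.464 0.429 0.515
red 91 y [-0.134 -0.129 -0.11 ] ang [0.573 0.614 0.653] r [0.135 0.146 0.153]
   ray 0.13 67 0.616 0.555 0.669
   block depth pts 21 [ 0.5856 -0.1148  0.2051] 0.612
sceneTraceback (most recent call last):
  File "<stdin>", line 3, in <module>
  File "m.py", line 11, in meas
    print(n,m.sum(),'y',np.percentile(q[:,1],[5,50,95]).round(3),'ang',np.percentile(an,[5,50,95]).round(3),'r',np.percentile(r,[5,50,95]).round(3))
                        ~~~~~~~~~~~~~^^^^^^^^^^^^^^^^^^
    return _quantile_unchecked(
        a, q, axis, out, overwrite_input, method, keepdims, weights)
    return _ureduce(a,
                    func=_quantile_ureduce_func,
    ...<5 lines>...
                    overwrite_input=overwrite_input,
                    method=method)
    r = func(a, **kwargs)
    result = _quantile(arr,
                       quantiles=q,
    ...<2 lines>...
                       out=out,
                       weights=wgt)
    slices_having_nans = np.isnan(arr[-1, ...])
                                  ~~~^^^^^^^^^
IndexError: index -1 is out of bounds for axis 0 with size 0
```

Run:
```python
from m import *
hx,hy=.7096,.005
for th in (.54,.605):
    p,q=hpose(th,hx,hy,1); arm.movel(p,q,feed=.05)
arm.hold(.3)
print(arm.current_force().round(1),arm.current_gripper_width(),arm.current_gripper_force(),arm.current_tool_pos()-p,arm.current_time())
c=snap('side'); meas(c)
s=snap('scene')
i1=cv2.resize(c['pixels'][200:280,320:400],(400,400),interpolation=2);i2=cv2.resize(s['pixels'][200:280,260:340],(400,400),interpolation=2)
cv2.imwrite('pics/s5.png',np.hstack([i1,i2])[:,:,::-1])
```

```text
[-6.4  0.9  3. ] 0.11651488779725651 49.731202125549316 [-0.00151522  0.00040196  0.0001552 ] 19.6417
yellow 117 y [-0.115 -0.099 -0.097] ang [0.47  0.589 0.655] r [0.032 0.067 0.107]
   ray 0.07 32 0.645 0.575 0.723
   ray 0.09 39 0.629 0.561 0.691
   ray 0.11 14 0.649 0.598 0.679
red 90 y [-0.134 -0.129 -0.112] ang [0.574 0.614 0.655] r [0.135 0.147 0.154]
   ray 0.13 66 0.615 0.555 0.669
   block depth pts 20 [ 0.5854 -0.1149  0.2055] 0.613
```

View pics/s5.png

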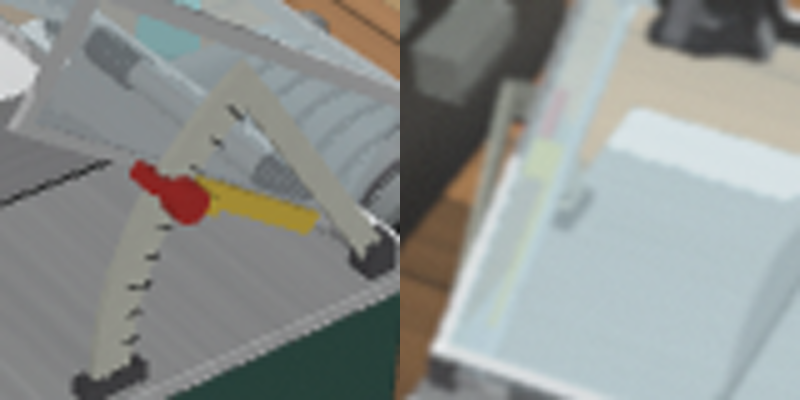

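Run:
```python
from m import *
import pickle
hx=.7096
def plane(c,th,n):
    P=cloud(c);c_,s_=np.cos(th),np.sin(th)
    dx=P[...,0]-hx;dz=P[...,2]-.118
    lx=c_*dx-s_*dz; lz=s_*dx+c_*dz      # hood frame
    m=(c['range_z']>0)&(abs(lz-.066)<.012)&(lx>-.2)&(lx<-.01)&(abs(P[...,1]-.005)<.09)
    A=np.c_[lx[m],P[...,1][m],np.ones(m.sum())]; b=lz[m]
    for _ in range(4):
        k=np.linalg.lstsq(A,b,rcond=None)[0]; g=abs(A@k-b)<.003; A,b=A[g],b[g]
    print(n,th,len(b),'dtheta',-k[0],'height mid',k@[-.1,.005,1])
a,b=pickle.load(open('ab.pkl','rb'))
plane(a,0,'a0');plane(b,0,'b0')
plane(snap('scene'),.605,'scene');plane(snap('side'),.605,'side')
P=cloud(b);hsv=cv2.cvtColor(b['pixels'],cv2.COLOR_RGB2HSV).astype(int)
m=(abs(hsv[...,0]-25)<8)&(hsv[...,1]>110)&(P[...,0]>.5)&(P[...,0]<.75)&(P[...,1]<-.085)&(P[...,1]>-.15)&(P[...,2]>.105)
an=np.arctan2(P[m][:,2]-.118,hx-P[m][:,0]);print('shut yellow',np.percentile(an,[5,50,95]))
```

```text
a0 0 2926 dtheta -0.002807965738051922 height mid 0.06546304568846782
b0 0 3010 dtheta -0.0023530439023048784 height mid 0.06415534969448519
scene 0.605 5023 dtheta -0.003996303173222388 height mid 0.06535427720920824
side 0.605 838 dtheta -0.0019696992329800954 height mid 0.06322294574557458
shut yellow [-0.09640765  0.00967391  0.07103609]
```

The hood plane reads 0.602 rad and the index about 0.615–0.625. One last small trim, hold, check the blank and hand in.

Run:
```python
from h import *
p,q=hpose(.618,.7096,.005,1); arm.movel(p,q,feed=.02); arm.hold(1.6)
c=snap('side');P=cloud(c)
m=(P[...,0]>.44)&(P[...,0]<.555)&(P[...,1]<-.27)&(P[...,1]>-.40)&(P[...,2]>.034)&(P[...,2]<.05)
print('blank top',m.sum(),np.median(P[m],0).round(3))
print(arm.current_gripper_force(),arm.current_force().round(1),abs(np.array(arm.current_joint_vel())).max(),arm.current_time())
print(arm.sign_off())
```

```text
blank top 763 [ 0.499 -0.338  0.038]
49.75222170352936 [-6.5  0.8  2.3] 0.0018275629943546616 21.7833
the job is handed in; nothing more can be done
None
```

I handed in the job at about 22 s: the blank lies flat in the empty end of the black tray, and the gripper is holding the hood up, set to 0.618 rad against the red index measured at about 0.615–0.625 rad; `sign_off` returned no verdict.

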